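Pivot a batten past the post into its bay

ROBOT

A 6-joint arm with a two-finger parallel gripper is mounted at the origin on a cart in front of the work surface, level with it; the furniture and walls round the work are solid. World frame = base frame: x ahead of the robot, y to its left, z up, the work surface at z = 0. Lengths are in mm, angles in rad, forces in N, time in s.
With the tool pointing down it reaches from about 300 to 825 mm from the base axis. Payload 5.4 kg.
Tool frame: the origin (TCP) lies on the centre line of the jaws, within the pads' length; the fingertips stand 14 mm ahead of it and the grasp point (between the pads) lies 5 mm behind it; z points along the fingers, y is the line along which they close (so a half turn about z gives the same grasp; the last joint's range is limited). The gripper opens to 92 mm and grips with 3 to 60 N. Pads are 20 mm wide; open, the fingers measure 128 mm over their backs; the gripper's body (75 mm by 189 mm) begins 69 mm behind the grasp point.
Start: joints at [1.007, 0.158, 1.597, -0, 1.386, -0.21], TCP at [199.226, 539.365, 228.601] pointing down, gripper open.
Joint ranges: [-2.91, 2.91], [-0.94, 2.29], [0.18, 2.7], [-1.29, 4.43], [0.17, 2.64], [-3, 3]. Speed limits (rad/s): [2.57, 2.57, 3.14, 3.14, 3.14, 3.14].

INTERFACE

Orientations are given as a rotation vector (axis times angle).
In Python, from station import env gives the robot as it stands. The module is installed in compiled form; this text tells all that it offers. Calls block until the motion is done:
- env.move_ptp(position, orientation): joint-space move of the TCP to a pose.
- env.move_linear(position, rot=None, max_speed=150): straight line of the TCP; rot=None keeps the orientation; max_speed is the mean speed in mm/s.
- env.move_j(angles): joint-space move.
- env.command_gripper(opening, grasp_force=None): finger opening in mm; grasp_force is the grip in N (None keeps the last); returns when the fingers have stopped.
- env.wait(seconds).
- env.solve_ik(position, orientation): joint angles nearest the present ones, or None.
- env.grab_frame(name): name is "scene" or "top" or "wrist"; returns the picture (420x560x3 uint8, red, green, blue); there is no depth.
- env.camera_params(name): a dict with "fov_y" (degrees; the focal length in pixels is half the picture's height over the tangent of half this angle, whatever the lens; pixels are square), "cx", "cy" (the principal point, pixels), "k1" (the pictures are not rectified: a ray, as slopes to the right and down, at radius r is drawn at 1 + k1 r^2 times it, then the intrinsics apply), "extrinsics" (4x4, takes a point from world to camera coordinates). Camera axes: x right, y down, z forward; pixel columns grow to the right and rows downward; lengths in mm; the calibration is good to about 2 mm. A picture is of the moment at which its call begins: read the wrist's pose just before it. camera_params takes no time and is no camera call; for the wrist camera it gives the pose at the moment of the call.
A pose or a line that the arm cannot do raises env.MotionError and nothing moves.
- env.close_job(): hands the job in; it is judged then, once.
Readings, each from a call of its own:
- env.current_t(): time.
- env.current_joint_positions(): joint angles.
- env.current_joint_vel(): joint speeds.
- env.current_joint_efforts(): joint torques, N m.
- env.current_tool_pos(): TCP position.
- env.current_tcp_rot(): TCP orientation.
- env.current_wrist_force(): force on the tool from outside, world axes, zero at the start.
- env.current_torque(): the same for the moment, N m.
- env.current_grip_width(): finger opening in mm.
- env.current_finger_force(): force on a finger pad.
Only numpy, scipy, OpenCV 4.12 (cv2) and the standard library are available. Lean on these libraries where they do the work, as an engineer would, in place of code of your own. Each camera call takes 0.05 s, during which the arm holds its last target. There are 200 camera calls.

TASK

Push the loose wooden batten into the blue steel bay, past the yellow-capped post, until it lies flat against the bay's back rail, between the two end cheeks. It will not go in straight: angle it so that one end goes in behind the post, then push the other end round. Only push it along the bench with the fingers, never lift it off the bench or tip it over, and leave the other things where they are.

Things in the scene. Friction and masses are not known exactly. Their poses are not given: they have to be found in the camera images.
- batten: loose length of pale timber, 32 mm (its x) by 210 mm (its y, the long way) by 38 mm high, 0.15 to 0.31 kg, two dark screws in its top; origin at the centre of its underside. At the bay's yaw it is parallel to the back rail. Starts on the bench on the robot's side of the bay, shifted to the bay's left (+y), roughly parallel to it; slides when pushed, turns when pushed near an end
- bay: fixed blue steel bay, no floor, open above and toward the robot. Origin on the bench top at the middle of the back rail's inner face; x points away from the robot, through the rail, y along the rail to the left. Rail 298 mm long, 14 thick, 30 high, inner face at x = 0, 4 mm feet behind it. The batten lying home has its centre at x = -16 mm, y within 30 mm of 0
- left_cheek (a point): front end of the left end cheek, on the bench top, on its inner face: x = -55, y = +135 mm in the bay's frame. The cheek is 14 mm thick, 30 mm high and runs from here to the back rail
- right_cheek (a point): the same point of the right end cheek: x = -55, y = -135 mm in the bay's frame; the inner faces stand 270 mm apart. Fixed equipment near by: a taping machine 320 mm tall to the right of the bay (y below -45 mm in the world), a label dispenser 105 mm tall between bay and robot (world x 294 to 454, y -37 to 231 mm)
- post (a point): foot, on the bench top, of the axis of the fixed upright steel post with a yellow cap, 20 mm across, 52 mm high, at x = -85, y = -55 mm in the bay's frame: 75 mm clear to the back rail; only 180 mm sideways from post to left cheek, so the 210 mm batten passes only at an angle, its right (-y) end first, in behind the post
- tape_roll: brown tape roll, 70 mm across, 48 mm high, lying flat; bystander, leave alone; origin under its centre
- clear_roll: pale cream tape roll, 82 mm across, 48 mm high, lying flat; bystander, leave alone; origin under its centre
- flat_roll: flat pale masking tape roll, 80 mm across, 24 mm high, behind the bay; bystander, leave alone; origin under its centre
- clip_tin: round grey metal tin of clips, 65 mm across, 28 mm high; bystander, leave alone; origin under its centre
- stapler: red and black stapler, 34 x 142 x 60 mm, long along its y; bystander, leave alone; origin under its centre
- marker: white and black marker pen, 18 x 134 x 19 mm, long along its y, lying; bystander, leave alone; origin under its centre

How it is judged (in metres and radians):
At the end, for the whole second after the job is handed in: The batten rests on the bench in the bay, its middle no more than 8 mm off the back rail, within 0.08 rad of parallel to it, its middle within 35 mm of the bay's middle sideways, upright and at rest (x of batten in the frame of bay above -0.024 m and y of batten in the frame of bay between -0.035 and 0.035 m and angle between the y axis of batten and the y axis of bay, either way round below 0.08 rad and height (world z) of batten below 0.004 m and angle between batten's own z axis and vertical below 0.08 rad and linear speed of batten below 0.01 m/s); the robot touches nothing.
It fails at once if the batten is lifted off the bench (height (world z) of batten above 0.012 m).
It fails at once if the batten is tipped (angle between batten's own z axis and vertical above 0.3 rad).
It fails at once if another thing on the bench is moved more than 20 mm (distance of any of tape_roll, clear_roll, flat_roll, clip_tin, stapler, marker from where it was at the start of the episode above 0.02 m).
It also fails if it takes over 72 s, if anything falls off the work surface, if the arm or the gripper's body presses on something with over 40 N, if the wrist force passes 120 N, or if a joint passes its speed limit or range.

## Working session

There is one attempt and no reset: what is moved stays moved. The work goes in short steps, each a Python script; the robot and the scene stay as the last script left them, time stands still between calls to the robot, and variables do not carry over. Pictures are saved under pics/ and viewed, at most 10 in all, crops included, and the job is handed in when it is done.

```bash
mkdir -p pics
cat > h.py <<'E'
import numpy as np, cv2
from station import env
def ray(name,uv,P=None):
    P=P or env.camera_params(name); f=210/np.tan(np.radians(P["fov_y"])/2)
    d=(np.array(uv,float)-[P["cx"],P["cy"]])/f; s=d.copy()
    for _ in range(20): s=d/(1+P["k1"]*(s@s))
    E=np.array(P["extrinsics"]); R=E[:3,:3]; t=E[:3,3]
    return -R.T@t, R.T@np.array([s[0],s[1],1])
def px2w(name,uv,z,P=None):
    o,d=ray(name,uv,P); return (o+d*(z-o[2])/d[2])[:2]
def w2px(name,p,P=None):
    P=P or env.camera_params(name); f=210/np.tan(np.radians(P["fov_y"])/2)
    E=np.array(P["extrinsics"]); c=E[:3,:3]@np.array(p,float)+E[:3,3]; s=c[:2]/c[2]
    return s*(1+P["k1"]*(s@s))*f+[P["cx"],P["cy"]]
def grab(name,fn=None):
    im=cv2.cvtColor(env.grab_frame(name),cv2.COLOR_RGB2BGR)
    if fn: cv2.imwrite("pics/"+fn,im)
    return im
E
python3 - <<'E'
from h import *
a=grab("top","top0.png"); b=grab("scene","scene0.png")
for n in("top","scene"):
    P=env.camera_params(n); print(n,P["fov_y"],P["cx"],P["cy"],P["k1"],ray(n,(280,210)))
print(env.current_t(),env.current_tcp_rot())
E
```

```text
top 54.5292379611897 278.37859301323545 213.2688583652451 -0.04380850440877797 (array([379.98820934, 315.310712  , 922.11021124]), array([ 0.23101661, -0.00336551, -0.97298519]))
scene 47.34228402768748 275.0245791451433 208.55775200429974 -0.0029726529206808307 (array([-222.27246556, 1060.08479091,  628.47720546]), array([ 0.63404677, -0.61571564, -0.46796996]))
0.1 [-5.52729048e-01 -3.09195147e+00  2.47120865e-03]
```

View pics/top0.png

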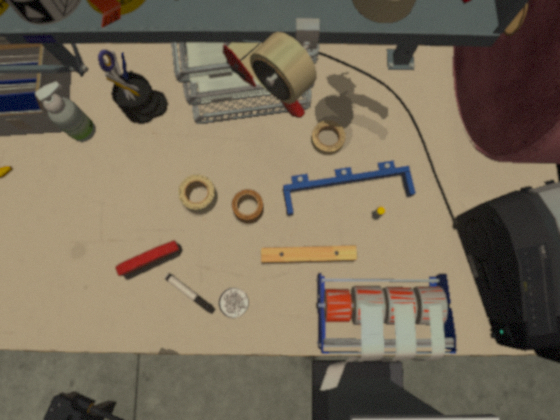

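View pics/scene0.png

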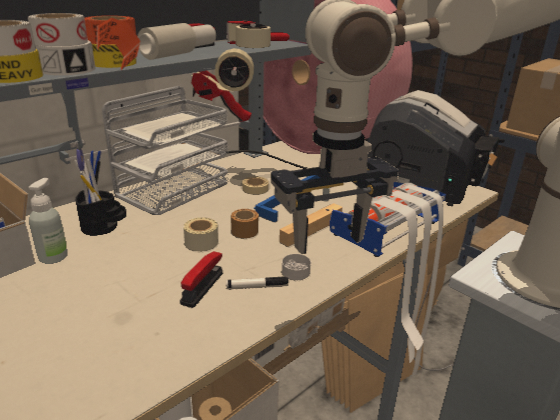

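The top view shows the bay (blue, px 285–412 × 163–215), the post's yellow cap at (380,211), and the batten (262–356 × 246–262) in front of the bay. The tape rolls are at (197,193) and (247,205), and the label dispenser at (318–455 × 275–355). The scene view agrees. Next I'll measure them by colour.

```bash
cat >> h.py <<'E'
def batten(im,roi=(230,140,430,272),name="top"):
    """centre, yaw (of y axis, batten, relative to world y) from bright top face"""
    x0,y0,x1,y1=roi; hsv=cv2.cvtColor(im,cv2.COLOR_BGR2HSV)
    m=cv2.inRange(hsv,(10,95,150),(24,255,255)); k=np.zeros_like(m); k[y0:y1,x0:x1]=m[y0:y1,x0:x1]
    k=cv2.morphologyEx(k,cv2.MORPH_CLOSE,np.ones((5,5),np.uint8))
    cs,_=cv2.findContours(k,cv2.RETR_EXTERNAL,cv2.CHAIN_APPROX_NONE)
    c=max(cs,key=cv2.contourArea)[:,0,:]
    w=np.array([px2w(name,p,38) for p in c],np.float32)
    r=cv2.minAreaRect(w); b=cv2.boxPoints(r)
    e=[b[1]-b[0],b[2]-b[1]]; L=max(e,key=np.linalg.norm); L=L*np.sign(L[1])
    return np.array(r[0]),-np.arctan2(L[0],L[1]),r[1],k
E
python3 - <<'E'
from h import *
im=cv2.imread("pics/top0.png"); P=env.camera_params("top")
hsv=cv2.cvtColor(im,cv2.COLOR_BGR2HSV)
for p in [(280,254),(330,252),(300,230),(380,210),(345,180),(330,258),(290,264),(329,137)]: print(p,hsv[p[1],p[0]])
print("batten",batten(im)[:3])
m=cv2.inRange(hsv,(22,150,130),(32,255,255)); m[:, :360]=0; m[:,400:]=0; m[:195]=0;m[230:]=0
ys,xs=np.nonzero(m); print("cap px",len(xs),xs.mean(),ys.mean(),"post",px2w("top",(xs.mean(),ys.mean()),52,P))
m=cv2.inRange(hsv,(100,110,40),(125,255,255)); m[:155]=0;m[222:]=0;m[:,:275]=0;m[:,430:]=0
cs,_=cv2.findContours(m,cv2.RETR_EXTERNAL,cv2.CHAIN_APPROX_SIMPLE)
c=max(cs,key=cv2.contourArea); r=cv2.approxPolyDP(c,1.5,True)[:,0]
for p in r: print(p,px2w("top",p,30,P).round(1))
big=cv2.resize(im[150:280,240:430],None,fx=4,fy=4,interpolation=cv2.INTER_CUBIC); cv2.imwrite("pics/crop0.png",big)
E
```

```text
(280, 254) [ 18  92 114]
(330, 252) [ 17 140 193]
(300, 230) [ 19  72 169]
(380, 210) [ 25 255 186]
(345, 180) [107 137  93]
(330, 258) [ 19 136 188]
(290, 264) [ 20  75 149]
(329, 137) [ 20  72 146]
batten (array([494.14022827, 249.89035034]), np.float32(0.033876896), (32.479679107666016, 210.39657592773438))
cap px 46 380.60869565217394 210.2608695652174 post [587.95233736  90.83695161]
[407 167] [696.9  18.5]
[396 169] [691.7  44.5]
[393 167] [696.5  51.2]
[392 162] [708.7  52.9]
[390 162] [708.7  57.5]
[391 166] [698.9  55.8]
[388 169] [691.5  63.2]
[383 167] [696.2  74.5]
[383 163] [706.  74.]
[379 164] [703.5  83.5]
[380 169] [691.3  81.8]
[377 172] [683.9  89.1]
[352 175] [676.  147.2]
[349 169] [690.5 153.7]
[346 169] [690.4 160.6]
[347 173] [680.7 158.6]
[343 176] [673.4 168.1]
[340 174] [678.1 174.8]
[340 170] [687.8 174.6]
[336 170] [687.7 183.8]
[337 176] [673.2 181.9]
[335 178] [668.4 186.6]
[309 182] [658.2 246.4]
[305 175] [674.9 255.4]
[303 175] [674.9 260. ]
[304 179] [665.3 257.8]
[300 183] [655.6 267. ]
[296 180] [662.7 276.1]
[296 177] [669.9 276.1]
[293 177] [669.9 283. ]
[293 183] [655.5 283. ]
[284 186] [648.2 303.5]
[288 212] [587.3 294.2]
[291 212] [587.4 287.5]
[288 196] [624.6 294.3]
[290 189] [641.2 289.8]
[403 172] [684.6  28.6]
[406 176] [675.   22.3]
[409 192] [636.7  17.8]
[412 193] [634.4  11. ]
[413 189] [643.9   8.1]
```

View pics/crop0.png

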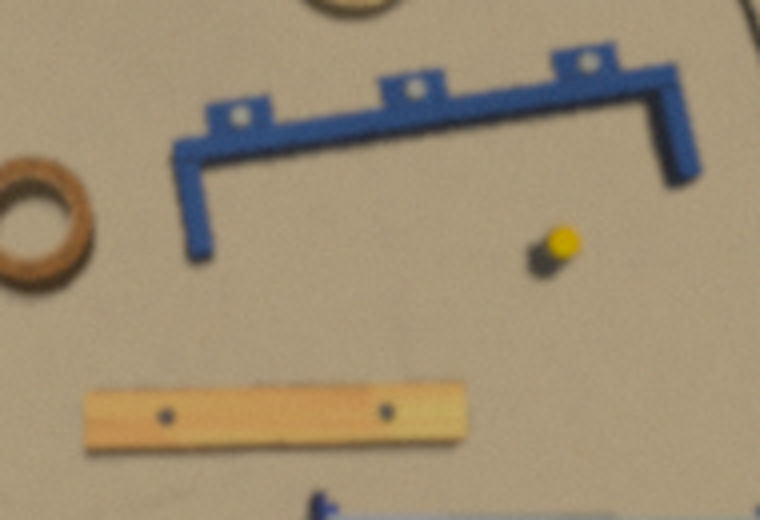

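The batten fits at 32.5 × 210.4 mm with its centre at (494,250) and yaw 0.034. The post is at (588,91) and the bay yaw is about 0.167. That puts the bay origin near (663,159), and the cheek corners agree with this to about 5 mm.

Plan:
1. Straddle the left part of the batten and turn it to about 0.35 rad relative to the bay.
2. Push its left end face along the axis, in behind the post.
3. Push the near face home against the rail.

```bash
cat >> h.py <<'E'
from scipy.spatial.transform import Rotation as Ro
O=np.array([662.7,159.1]); YB=0.167
def rm(a): return np.array([[np.cos(a),-np.sin(a)],[np.sin(a),np.cos(a)]])
def b2w(p): return O+rm(YB)@np.array(p,float)
def w2b(p): return rm(YB).T@(np.array(p,float)-O)
def rot(yaw):   # tool down, tool y along (batten x at this yaw); pick half turn by wrist range
    c=[]
    for ph in (yaw,yaw+np.pi):
        a,b=np.cos(ph),np.sin(ph)
        c.append(Ro.from_matrix(np.array([[-b,a,0],[a,b,0],[0,0,-1]]).T).as_rotvec())
    return c
def best(xy,z,yaw):
    best_=None; q0=np.array(env.current_joint_positions())
    for r in rot(yaw):
        q=env.solve_ik([*xy,z],r)
        if q is not None:
            d=np.abs(np.array(q)-q0).max()
            if best_ is None or d<best_[0]: best_=(d,r,np.round(q,2))
    return best_
def state(im=None,tag=""):
    c,y,s,_=batten(grab("top",None) if im is None else im)
    print(tag,"batten bay",w2b(c).round(1),"th",round(float(y-YB),3),"size",np.round(s,1),"t",round(env.current_t(),2)); return c,y
E
python3 - <<'E'
from h import *
c=np.array([494.1,249.9]); y=.034; u=np.array([-np.sin(y),np.cos(y)])
p=c+80*u
d=best(p,150,y); print(d); r=d[1]
yaw2=YB+.35
print(px2w("top",(247,205),48), env.solve_ik([500,330,22],rot(yaw2)[0]),env.solve_ik([500,330,22],rot(yaw2)[1]))
env.move_ptp([*p,150],r); env.command_gripper(60)
env.move_linear([*p,22],max_speed=120); print(env.current_wrist_force())
env.command_gripper(35,5); print(env.current_grip_width(),env.current_finger_force(),env.current_tool_pos())
im=grab("top","t1.png"); 
q=best(p,22,yaw2)
E
```

```text
(np.float64(0.619732581548907), array([2.18335779, 2.25888316, 0.        ]), array([ 0.39,  0.27,  1.63, -0.  ,  1.24,  0.35]))
[598.25373554 385.34208379] [ 3.81872875e-01  4.58565264e-01  1.66649389e+00 -8.88178420e-16
  1.01653350e+00 -1.35127125e-01] None
[-0.35663706 -0.765826    0.05109777]
34.88946997469479 0.0 [491.38621125 329.85739074  22.04015585]
```

View pics/t1.png

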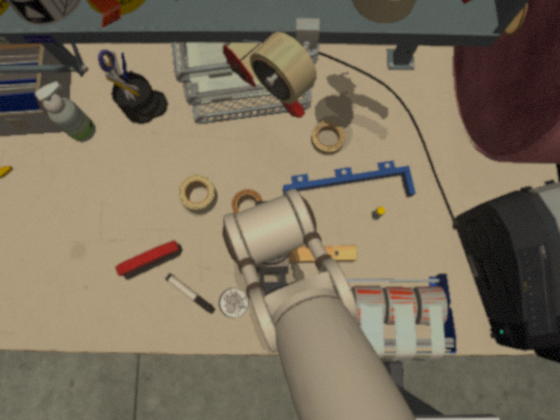

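The arm is straddling the batten. Its right end is still visible at (356,253), so it hasn't moved. Now I'll turn it.

Run:
```python
from h import *
y2=YB+.35
u=np.array([-np.sin(y2),np.cos(y2)])
r=best([500,330],22,y2+.05)[1]
env.move_linear([500,330,22],r,max_speed=8); print(env.current_wrist_force().round(1),env.current_t())
env.command_gripper(60)
env.move_linear([500,330,120],max_speed=150)
p=np.array([500,330])+75*u; env.move_linear([*p,150])
# look with arm out of the way
q=np.array(env.current_joint_positions()); q0=q.copy(); q[0]+=.5; env.move_j(q)
state(grab("top","t2.png"))
```

```text
[-2.1 -0.4  0.8] 5.1417
 batten bay [-112.6  116.7] th 0.243 size [ 32.9 210.4] t 8.38
```

View pics/t2.png

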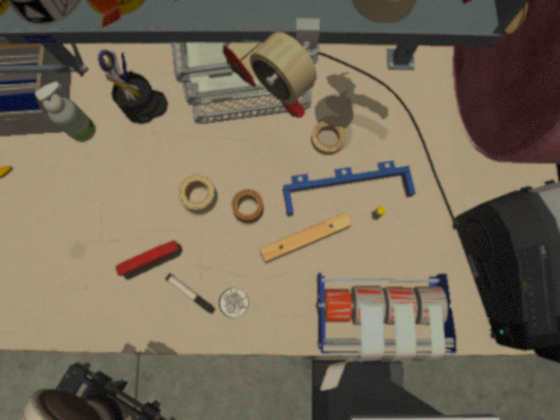

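The batten is turned only to 0.24 rad because of slack in the straddle. I'll do one more turn with a tighter straddle to bring it onto the entry line.

```bash
cat >> h.py <<'E'
def U(y): return np.array([-np.sin(y),np.cos(y)])
E
python3 - <<'E'
from h import *
c=b2w([-112.6,116.7]); y=YB+.243
T0=c+80*U(y); y1=YB+.38; T1=b2w([-106,118])+80*U(y1)
print(T0,T1)
r=best(T0,150,y)[1]; env.move_ptp([*T0,110],r); env.command_gripper(56)
env.move_linear([*T0,22],max_speed=120); env.command_gripper(34,5)
r=best(T1,22,y1+.11)[1]
env.move_linear([*T1,22],r,max_speed=12); print(env.current_wrist_force().round(1))
env.command_gripper(56); env.move_linear([*T1,100],max_speed=150)
p=b2w([-106,118])+165*U(y1); env.move_linear([*p,130])
q=np.array(env.current_joint_positions()); q[0]+=.35; env.move_j(q)
state(grab("top","t3.png"))
E
```

```text
[500.37932011 328.82920445] [496.94996949 326.1656364 ]
[-2.3 -1.1  2.3]
 batten bay [-106.5  118.8] th 0.38 size [ 33.4 209.9] t 14.77
```

Run:
```python
from h import *
c=b2w([-106.5,118.8]); y=YB+.38; u=U(y)
env.command_gripper(0)
p=c+(105+10+12)*u; r=best(p,120,y)[1]
env.move_ptp([*p,120],r); env.move_linear([*p,36],max_speed=120)
for s in range(10,145,15):
    s=min(s,140); p2=p-u*s; env.move_linear([*p2,36],max_speed=60); f=env.current_wrist_force(); print(s,f.round(1))
    if np.linalg.norm(f[:2])>12: break
im=grab("top","t4.png")
env.move_linear([*(p2+20*u),36],max_speed=100); env.move_linear([*(p2+20*u),130])
q=np.array(env.current_joint_positions()); q[0]+=.5; env.move_j(q)
state(grab("top","t5.png"))
```

```text
10 [ 0.7 -0.1 -0.4]
25 [-0.5 -0.3 -0.5]
40 [ 0.3  0.2 -0.1]
55 [-0.3  0.8  0.2]
70 [ 0.6 -0.4 -0.1]
85 [ 0.6  0.1 -1.1]
100 [ 0.3 -0.2 -0.2]
115 [-1.  -1.  -0.4]
130 [ 0.5 -0.3 -0.2]
 batten bay [-61.3   6.9] th 0.373 size [ 34.3 210.2] t 23.35
```

View pics/t5.png

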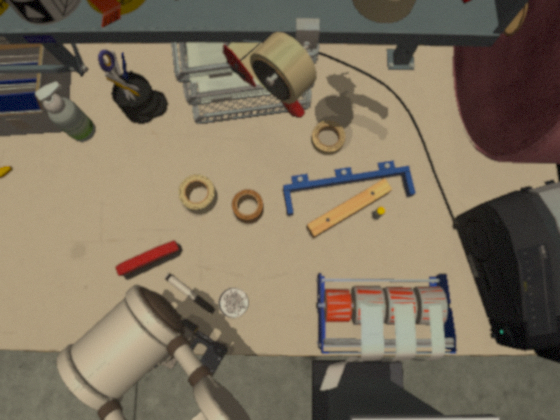

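The batten is in behind the post, at bay (-61,7) and angle 0.37. Its right end is at px (388,187) and its left end at (310,230). Next I'll push the left end round.

```bash
cat >> h.py <<'E'
def pushx(y,x0,x1,fmax=12,step=5,z=24,sp=50):
    p=b2w([x0,y]); r=best(p,110,YB+np.pi/2)[1]
    env.move_ptp([*p,110],r); env.move_linear([*p,z],max_speed=150)
    x=x0; f0=np.array(env.current_wrist_force())
    while x<x1:
        x=min(x+step,x1); env.move_linear([*b2w([x,y]),z],max_speed=sp)
        f=np.array(env.current_wrist_force())-f0
        if np.linalg.norm(f[:2])>fmax: break
    print("end",x,f.round(1))
    env.move_linear([*b2w([x-20,y]),z],max_speed=150); env.move_linear([*b2w([x-20,y]),130],max_speed=200)
def look(fn):
    q=np.array(env.current_joint_positions()); q[0]+=.5; env.move_j(q); return state(grab("top",fn))
E
python3 - <<'E'
from h import *
env.command_gripper(0)
pushx(68,-132,-52,step=10)
look("t6.png")
E
```

```text
end -52 [-1.5 -0.6 -1.4]
 batten bay [-28.3   2.8] th -0.058 size [ 32.7 211.4] t 30.57
```

Run:
```python
from h import *
pushx(-14,-68,-34,fmax=12,step=2,sp=40)
pushx(30,-68,-34,fmax=12,step=2,sp=40)
look("t7.png")
im=cv2.imread("pics/t7.png"); cv2.imwrite("pics/crop7.png",cv2.resize(im[150:240,270:430],None,fx=4.5,fy=4.5,interpolation=cv2.INTER_CUBIC))
print(env.current_grip_width(),env.current_wrist_force().round(1))
```

```text
end -38 [-11.9  -2.1   8.3]
end -36 [-20.1  -5.1  14.7]
 batten bay [-15.9   2.9] th -0.002 size [ 30.8 209.3] t 44.68
0.608780511288159 [-0.7 -0.5  0.3]
```

View pics/crop7.png

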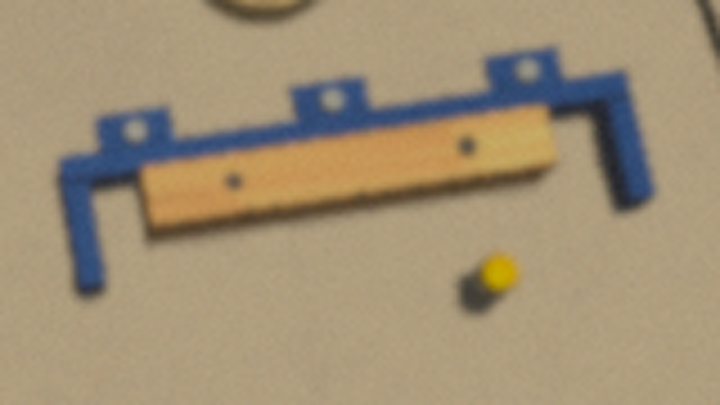

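The batten lies flat along the back rail, spanning crop px 142–555 between the two cheeks. It measures bay (-16, 3) at angle 0.00, and the push force confirmed contact with the rail. The arm is clear, so I'm handing in.

```bash
python3 -c "
from station import env
print(env.close_job(), env.current_t())"
```

```text
the job is handed in; nothing more can be done
the job is handed in; nothing more can be done
```

I pushed the batten into the bay until it lay flat against the back rail, at about x = -16 mm, y = +3 mm and parallel to it, then handed the job in at about 45 s; the judge's verdict was not shown.

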